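# Fit the slicing disc on the vegetable cutter

## Task

Take the slicing disc off the riser by its stem and lower it onto the shaft of the vegetable cutter, keeping hold of it, then get it onto the drive pin as well so that it lies fully home and flat on the drive plate, and let go. The drive pin's exact direction is not known: feel for it by turning the disc lightly on the shaft until it drops, and never force it down. Leave the kitchen timer, the pepper shaker, the bowl and the rice roll where they are.

Things in the scene. Friction and masses are not known exactly. Their poses are not given: they have to be found in the camera images.
- disc_stem (a point): Centre of the upper, gripping part of the disc's grey stem, 105 mm above the disc's underside, on its axis. The stem stands on the plate's centre: 26 mm wide in its y (flat sides, to grip across), 30 mm long in its x, top 123 mm above the underside; its foot (up to 45 mm) is 28 x 34 mm. A 14 mm round bore, 43 mm deep, goes up into it from below on the z axis. z is up; x points towards the pin hole.
- disc: The slicing disc: a loose plain steel plate, 120 mm across, 5 mm thick, with an upright stem, 0.24 to 0.39 kg, lying flat on the riser, stem upwards. Origin at the centre of its underside, axes as disc_stem. The narrow slots (4 mm, beside raised edges) at +y, -x and -y are cutting slots; the pin does not fit them.
- disc_pin_hole (a point): Centre, at the underside, of the disc's one pin hole, 32 mm from the disc's centre along its +x. It goes through the 5 mm plate, is 10.5 mm wide across (y) and 12.5 mm long (x). Axes as the disc's.
- riser: Counter riser, fixed: a grey board 170 x 250 mm on steel bar legs, its top 240 mm above the worktop; the disc and the kitchen timer start on it. Origin at the centre of its underside.
- cutter: The vegetable cutter, fixed on the worktop: a white square foot 170 x 170 x 96 mm with a white round drum on it, 166 mm across, topped by a steel deck (236 mm up). Origin at the centre of its underside, z up; its front (grey discharge door above, black switch below) faces its -x.
- shaft_top (a point): Top of the cutter's central upright shaft: 12 mm in diameter, 36 mm high above the drive plate, its last 6 mm tapered to 6 mm across. Axes as the cutter's.
- cutter_seat (a point): Centre of the drive plate's top face (92 mm across), 240 mm above the worktop, where the disc must lie. Axes as the cutter's. The drive pin, 8 mm in diameter with a 1.5 mm chamfer, rises 14 mm above it, 32 mm from the shaft's axis, in a direction from the shaft within 0.55 rad either side of the cutter's +x, not measured. A motor brake holds plate and pin against rubbing.
- kitchen_timer: Bystander on the riser beside the disc: wind-up kitchen timer, 65 mm across, 46 mm high; origin at the centre of its underside.
- pepper_shaker: Bystander: pepper shaker, 44 mm across, 90 mm high, standing; origin at the centre of its underside.
- small_bowl: Bystander: steel bowl, 134 mm across, 60 mm high; origin at the centre of its underside.
- rice_roll: Bystander: wrapped white rice roll, 54 x 154 x 50 mm, lying; origin at the centre of its underside.

How it is judged:
On the way:
1. the disc, held in the fingers, is on the shaft (bore centre within 4 mm of the shaft axis, underside less than 28 mm above the drive plate) (contact force between the fingers and disc above 1 N and horizontal distance between disc and cutter_seat below 0.004 m and z of disc in the frame of cutter_seat below 0.028 m), for 0.1 s.
At the end, for the whole second after the job is handed in: The disc lies flat (within 2 degrees) on the drive plate, its underside within 2 mm of it, its centre within 3 mm of the shaft's axis, with the pin in its hole (so its +x is within 0.75 rad of the cutter's), released and at rest (z of disc in the frame of cutter_seat between -0.002 and 0.002 m and horizontal distance between disc and cutter_seat below 0.003 m and angle between the z axis of disc and the z axis of cutter, either way round below 0.035 rad and angle between the x axis of disc and the x axis of cutter, either way round below 0.75 rad and contact force between the fingers and disc below 0.1 N and linear speed of disc below 0.01 m/s); the robot touches nothing.
It fails at once if the disc is forced: more than 30 N between disc and cutter (contact force between disc and cutter above 30 N).
It fails at once if the pepper shaker is moved more than 30 mm or tipped (distance of pepper_shaker from where it was at the start of the episode above 0.03 m or angle between pepper_shaker's own z axis and vertical above 0.4 rad).
It fails at once if the bowl is moved more than 30 mm (distance of small_bowl from where it was at the start of the episode above 0.03 m).
It fails at once if the rice roll is moved more than 30 mm (distance of rice_roll from where it was at the start of the episode above 0.03 m).
It fails at once if the kitchen timer is moved more than 30 mm (distance of kitchen_timer from where it was at the start of the episode above 0.03 m).
It also fails if it takes over 54 s, if anything falls off the work surface, if the arm or the gripper's body presses on something with over 40 N, if the wrist force passes 120 N, or if a joint passes its speed limit or range.

## Robot

A 6-joint arm with a two-finger parallel gripper is mounted at the origin on a cart in front of the work surface, level with it; the furniture and walls round the work are solid. World frame = base frame: x ahead of the robot, y to its left, z up, the work surface at z = 0. Lengths are in m, angles in rad, forces in N, time in s.
With the tool pointing down it reaches from about 0.35 to 0.85 m from the base axis. Payload 8.1 kg.
Tool frame: the origin (TCP) lies between the finger pads; the fingertips stand 25 mm ahead of it and the grasp point (between the pads) lies 6 mm ahead of it (robot.tip_extent is the distance from the TCP to the fingertips, in m); z points along the fingers, y is the direction in which the jaws open and shut (so a half turn about z gives the same grasp; the last joint's range is limited). The gripper opens to 93 mm and grips with 3 to 60 N. Pads are 15 mm wide; open, the fingers measure 128 mm over their backs; the gripper's body (75 mm by 188 mm) begins 65 mm behind the grasp point.
Start: joints at [1.03, 0.13, 1.488, -0, 1.523, -0.085], TCP at [0.264, 0.539, 0.244] pointing down, gripper open.
Joint ranges: [-2.96, 2.96], [-0.89, 2.26], [0.02, 2.5], [-1.34, 4.48], [0, 2.73], [-2.66, 2.66]. Speed limits (rad/s): [2.39, 2.39, 2.79, 3.14, 3.14, 3.14].

## Interface

Orientations are given as a rotation vector (axis times angle).
In Python, from plant import robot gives the robot as it stands.
- The arm moves only by the tool drive_tool, never from a script. Its argument "increments" is a list of rows, each a list of 7 numbers: the closure, from 0 (fully open) to 1 (shut), then the shift along the world's x, y, z in units of 25 mm (1.0 is 25 mm), then the turn, a rotation vector about the world's x, y, z in rad. In form: [[gripper, dx, dy, dz, rx, ry, rz], ...]. A call has 1 to 20 rows; each row is the pose to reach, as a shift and turn from the pose commanded when the call began; what a row does not reach only later rows make up. A row lasts 1/12 s, in which the tool goes at most 41.7 mm and 7.16 degrees, less where a joint would pass 70% of its speed; a pose out of reach is approached as far as the arm can. A call with a gripper value outside its range is refused whole. The fingers move at their own pace and stop on an object; "squeeze" is the grip in N (left out, the last holds). Time passes only in rows, so rows that repeat a pose let the fingers close. It gives the time, the measured TCP pose, the force and the opening at its end, in the units of the state.
- robot.read_state(): the state, without advancing time (a new reading comes with each control period).
- robot.read_camera(name): name is "scene" or "top" or "wrist"; returns a dict with "image" (420x560x3 uint8, red, green, blue), "fx", "fy", "cx", "cy" (pixels), "dist" ([k1, k2, p1, p2, k3] as OpenCV has them; the pictures are not rectified), "T" (4x4, takes a point from camera to world coordinates); the wrist camera has in their place "mount" (4x4, takes a point from camera to tool coordinates, whose origin is the TCP and whose axes are the flange's). Camera axes: x right, y down, z forward; pixel columns grow to the right and rows downward; lengths in m; the calibration is good to about 2 mm. A picture is of the moment at which its call begins: read the wrist's pose just before it. There is no depth.
- robot.close_job(): hands the job in, once; it reports no verdict.
The state is a dict: "t": time; "q": joint angles; "dq": joint speeds; "joint_torque": joint torques, N m; "tool_pos": TCP position; "orientation": TCP orientation; "force": force on the tool from outside, world axes, zero at the start; "wrist_torque": the same for the moment, N m; "opening": finger opening in m.
Only numpy, scipy, OpenCV 4.12 (cv2) and the standard library are available. Lean on these libraries where they do the work, as an engineer would, in place of code of your own. Each camera call takes 0.05 s, during which the arm holds its last target.

## Working session

There is one attempt and no reset: what is moved stays moved. The work goes in short steps, Python scripts to look and compute and a tool call to move; the robot and the scene stay as the last step left them, time stands still between calls to the robot, and variables do not carry over. Pictures are saved under pics/ and viewed, and the job is handed in when it is done.

Besides the shell and the picture viewer there is one more tool, called after ">>>" in YAML: its name, and indented under it one key for each argument. drive_tool: Moves the arm, as the interface text tells. Its arguments: {"type":"object","properties":{"increments":{"type":"array"},"squeeze":{"type":"number"}},"required":["increments"]}

```bash
mkdir -p pics
cat > h.py <<'E'
import numpy as np,cv2
from scipy.spatial.transform import Rotation as R
from plant import robot
def shot(n,f):
    s=robot.read_state(); c=robot.read_camera(n); cv2.imwrite('pics/'+f,cv2.cvtColor(c['image'],cv2.COLOR_RGB2BGR))
    c['Twc']=c['T'] if 'T' in c else None
    if c['Twc'] is None:
        T=np.eye(4);T[:3,:3]=R.from_rotvec(s['orientation']).as_matrix();T[:3,3]=s['tool_pos'];c['Twc']=T@c['mount']
    np.save('pics/'+f+'.npy',{k:c[k] for k in('fx','fy','cx','cy','dist','Twc')},allow_pickle=True)
    return c
def load(f): return np.load('pics/'+f+'.npy',allow_pickle=True).item()
def ray(c,uv):
    K=np.array([[c['fx'],0,c['cx']],[0,c['fy'],c['cy']],[0,0,1]])
    p=cv2.undistortPoints(np.array(uv,float).reshape(-1,1,2),K,np.array(c['dist'],float)).reshape(-1,2)
    d=np.c_[p,np.ones(len(p))]@c['Twc'][:3,:3].T
    return c['Twc'][:3,3],d
def onz(c,uv,z):
    o,d=ray(c,uv); return o+d*((z-o[2])/d[:,2])[:,None]
def proj(c,P):
    T=np.linalg.inv(c['Twc']);K=np.array([[c['fx'],0,c['cx']],[0,c['fy'],c['cy']],[0,0,1]])
    return cv2.projectPoints(np.array(P,float).reshape(-1,3),cv2.Rodrigues(T[:3,:3])[0],T[:3,3],K,np.array(c['dist'],float))[0].reshape(-1,2)
E
python3 - <<'E'
from h import *
for n in('scene','top','wrist'):
    c=shot(n,n+'0.png');print(n,c['fx'],c['cx'],c['cy'],np.round(c['Twc'],3).tolist(),c['dist'])
print(robot.read_state())
E
```

```text
scene 539.0623492039189 277.3689398585906 214.08027188211503 [[0.873, 0.283, -0.398, 1.356], [0.488, -0.482, 0.728, -1.483], [0.014, -0.829, -0.559, 1.329], [0.0, 0.0, 0.0, 1.0]] [-0.15556173  0.          0.          0.          0.        ]
top 434.0870500802344 283.9308006492934 209.78958857554127 [[0.008, -0.998, 0.059, 0.455], [-1.0, -0.006, 0.028, -0.029], [-0.028, -0.059, -0.998, 1.388], [0.0, 0.0, 0.0, 1.0]] [0.03649393 0.         0.         0.         0.        ]
wrist 353.09520223600794 279.65321066237925 209.15055081120937 [[0.441, 0.872, 0.214, 0.205], [0.898, -0.427, -0.108, 0.569], [-0.003, 0.24, -0.971, 0.383], [0.0, 0.0, 0.0, 1.0]] [-0.05819597  0.          0.          0.          0.        ]
{'t': 0.15, 'q': array([ 1.02960665e+00,  1.30960023e-01,  1.48900129e+00, -4.19437395e-05,
        1.52300585e+00, -8.54041085e-02]), 'dq': array([-0.00024465, -0.00260998, -0.00414699,  0.00042266, -0.00099766,
        0.00022376]), 'joint_torque': array([ 2.16251268e-03, -5.60465133e+01, -4.92338383e+01,  7.69900298e-02,
        3.03268782e-02, -9.02020406e-05]), 'tool_pos': array([0.26389321, 0.53841389, 0.24286022]), 'orientation': array([-7.09675282e-01, -3.05999183e+00,  2.07399679e-03]), 'force': array([ 0.55986369, -0.7697369 , -0.14589254]), 'wrist_torque': array([ 0.0252307 , -0.01714773,  0.01755688]), 'opening': 0.0932639254578105}
```

View pics/scene0.png

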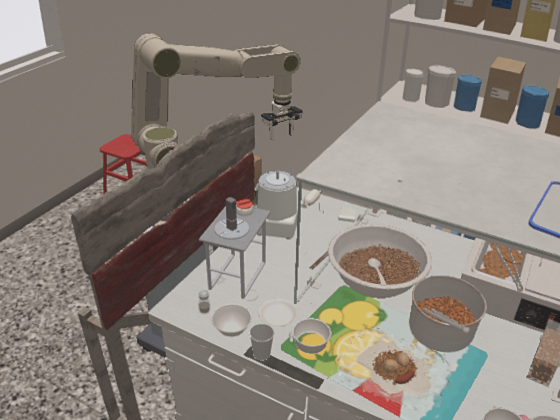

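View pics/top0.png

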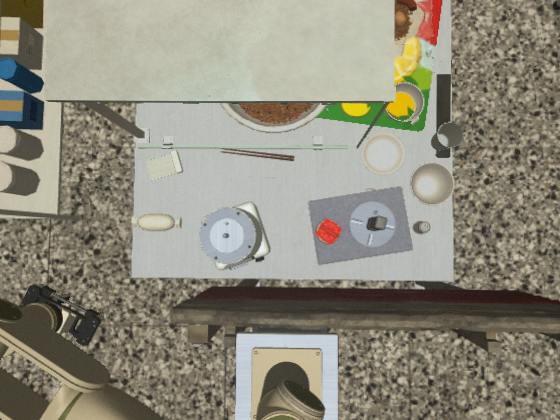

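View pics/wrist0.png

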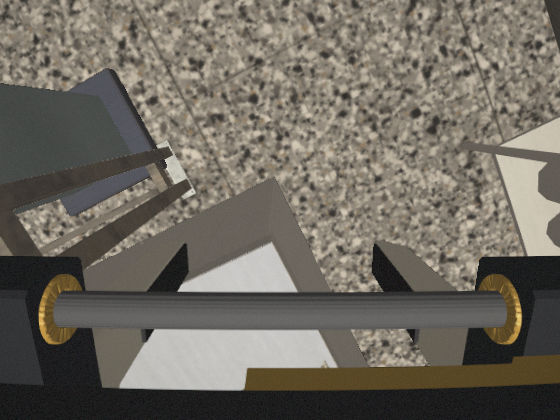

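Run:
```python
from h import *
a=cv2.imread('pics/top0.png')[170:290,180:460];cv2.imwrite('pics/topz.png',cv2.resize(a,None,fx=2.85,fy=2.85,interpolation=cv2.INTER_CUBIC))
a=cv2.imread('pics/scene0.png')[160:310,180:320];cv2.imwrite('pics/scz.png',cv2.resize(a,None,fx=4,fy=4,interpolation=cv2.INTER_CUBIC))
c=load('top0.png')
print(onz(c,[(377,220)],.36),onz(c,[(374,224)],.245),'shaft',onz(c,[(227,235)],.276),'timer',onz(c,[(328,231)],.29))
print(onz(c,[(228,235)],.24))
print('board',onz(c,[(180,288),(560,288)],.3), 'base',onz(c,[(290,380)],0.))
```

```text
[[ 0.49369984 -0.2193372   0.36      ]] [[ 0.48747139 -0.23280159  0.245     ]] shaft [[0.45559058 0.14762916 0.276     ]] timer [[ 0.46769152 -0.10974551  0.29      ]]
[[0.45561701 0.15069952 0.24      ]]
board [[ 0.32293412  0.25896105  0.3       ]
 [ 0.33574408 -0.66439706  0.3       ]] base [[ 0.00715418 -0.0133575   0.        ]]
```

View pics/topz.png

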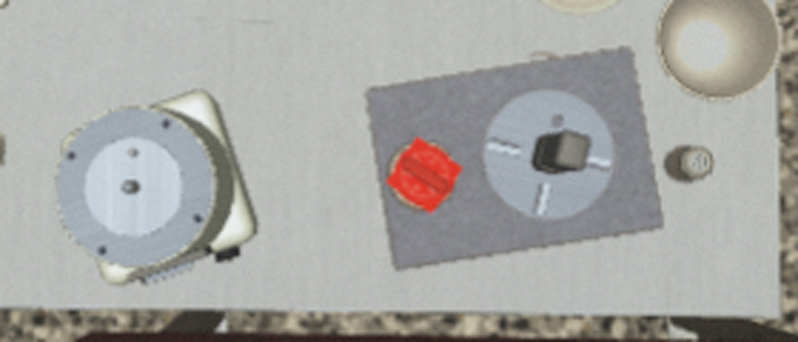

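View pics/scz.png

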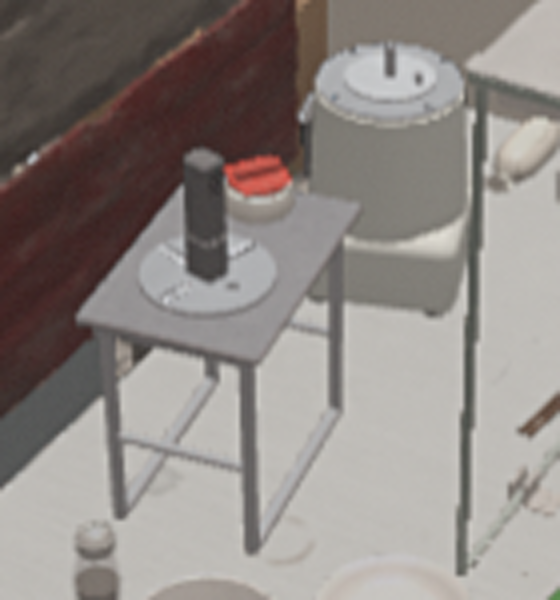

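```bash
python3 - <<'E'
from h import *
t=load('top0.png');s=load('scene0.png')
def tri(a,b):
    o1,d1=ray(t,[a]);o2,d2=ray(s,[b]);d1=d1[0];d2=d2[0]
    k=np.linalg.lstsq(np.c_[d1,-d2],o2-o1,rcond=None)[0];p=o1+k[0]*d1;q=o2+k[1]*d2
    return np.round((p+q)/2,4),np.round(np.linalg.norm(p-q),4)
def cr(x,y):return (180+(x+.5)/2.85-.5,170+(y+.5)/2.85-.5)
def cs(x,y):return (180+(x+.5)/4-.5,160+(y+.5)/4-.5)
print('boardtopL',tri((172,322),(256,118)),tri((172,305),(256,118)),'mid',tri((188,290),(262,158)))
print('hole',tri(cr(557,119),cs(233,286)),'shaft',tri(cr(129,185),cs(390,44)),'pin',tri(cr(132,152),cs(419,75)))
for n,z,p in[('hole',.248,(557,119)),('plate',.245,(548,154)),('pin',.254,(132,152)),('shaft',.276,(129,185)),('drivepl',.24,(132,187)),('deck',.236,(137,188))]: print(n,onz(t,[cr(*p)],z)[0])
E
python3 - <<'E'
import cv2
a=cv2.imread('pics/scene0.png')[0:330,60:330];cv2.imwrite('pics/b.png',cv2.resize(a,None,fx=1.8,fy=1.8))
E
```

```text
boardtopL (array([0.2806, 0.2496, 0.4283]), np.float64(0.0362)) (array([0.3048, 0.2404, 0.4368]), np.float64(0.0045)) mid (array([0.3182, 0.255 , 0.2502]), np.float64(0.0148))
hole (array([ 0.5204, -0.2353,  0.2474]), np.float64(0.0004)) shaft (array([0.4568, 0.1527, 0.2783]), np.float64(0.0004)) pin (array([0.4879, 0.1554, 0.2505]), np.float64(0.002))
hole [ 0.52022255 -0.23529433  0.248     ]
plate [ 0.48818615 -0.22750731  0.245     ]
pin [0.48692992 0.15429155 0.254     ]
shaft [0.45660599 0.15294835 0.276     ]
drivepl [0.45481191 0.15601985 0.24      ]
deck [0.45391499 0.15197623 0.236     ]
```

View pics/b.png

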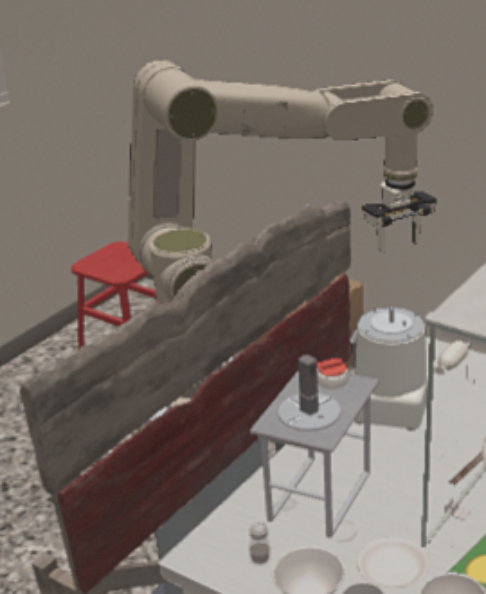

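>>> drive_tool:
  increments:
    - [0,0,0,1.6,0,0,0]
    - [0,0,0,3.2,0,0,0]
    - [0,0,0,4.8,0,0,0.05]
    - [0,0,0,6.4,0,0,0.1]
    - [0,0.5,-1,8,0,0,0.15]
    - [0,1.2,-2.4,9,0,0,0.21]
    - [0,2,-3.8,9.6,0,0,0.21]
    - [0,2.7,-5.3,10,0,0,0.21]
    - [0,3.4,-6.7,10,0,0,0.21]
    - [0,4.1,-8,10,0,0,0.21]
    - [0,4.8,-9.4,10,0,0,0.21]
    - [0,5.4,-10.7,10,0,0,0.21]
    - [0,6.1,-12,10,0,0,0.21]
    - [0,6.8,-13.4,10,0,0,0.21]
    - [0,7.4,-14.7,10,0,0,0.21]
    - [0,7.8,-15.4,10,0,0,0.21]
    - [0,7.8,-15.4,10,0,0,0.21]
    - [0,7.8,-15.4,10,0,0,0.21]
    - [0,7.8,-15.4,10,0,0,0.21]
    - [0,7.8,-15.4,10,0,0,0.21]

```text
t: 1.82
tool_pos: [0.4586, 0.1548, 0.4937]
orientation: [-0.383, -3.118, -0.0]
force: [0.2, -0.3, -0.1]
opening: 0.093
```

Run:
```python
from h import *
c=shot('wrist','w1.png');s=robot.read_state();print(s['tool_pos'],s['orientation'],s['q'],s['t'])
```

```text
[0.45863355 0.15484685 0.49373368] [3.82381642e-01 3.11818989e+00 3.87442364e-04] [ 2.19481831e-01 -1.39320525e-01  1.30298864e+00  2.36816358e-04
  1.97779988e+00 -1.10718043e+00] 1.8667
```

View pics/w1.png

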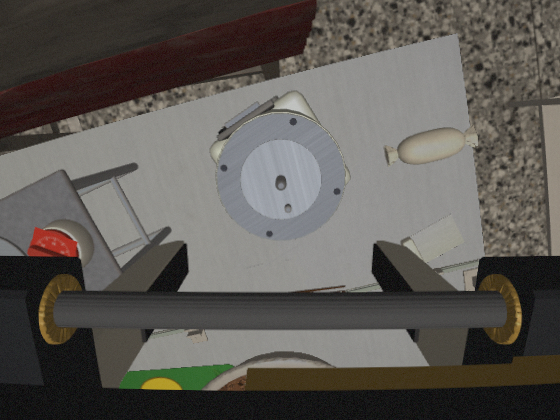

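Run:
```python
from h import *
a=cv2.imread('pics/w1.png')[80:260,190:370];cv2.imwrite('pics/w1z.png',cv2.resize(a,None,fx=3.3333,fy=3.3333,interpolation=cv2.INTER_CUBIC))
```

```text
(no output)
```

View pics/w1z.png

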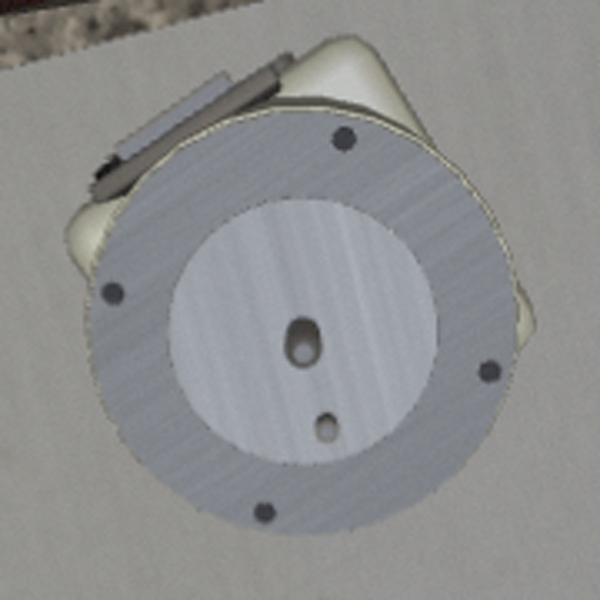

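Run:
```python
from h import *
c=load('w1.png')
f=lambda x,y:(190+(x+.5)/3.3333-.5,80+(y+.5)/3.3333-.5)
pl=np.array([f(*p) for p in[(168,331),(437,331),(302,198),(302,465)]])
P=onz(c,pl,.24);print(P,P.mean(0))
sh=onz(c,[f(304,352)],.276)[0];pn=onz(c,[f(327,433)],.254)[0]
cen=P.mean(0);print(sh,pn,(pn-cen)[:2],(pn-sh)[:2],np.degrees([np.arctan2(*(pn-cen)[1::-1]),np.arctan2(*(pn-sh)[1::-1])]))
dk=onz(c,[f(344,138),f(113,293),f(490,371),f(264,512)],.236);print('bolts',dk.mean(0))
d=onz(c,[f(103,185),f(285,65)],.2);v=d[1]-d[0];print('front dir',np.degrees(np.arctan2(v[1],v[0])))
```

```text
[[0.44395031 0.11283156 0.24      ]
 [0.46600636 0.20116994 0.24      ]
 [0.41196967 0.16755598 0.24      ]
 [0.50057327 0.14545717 0.24      ]] [0.45562491 0.15675366 0.24      ]
[0.45593542 0.15719292 0.276     ] [0.48809503 0.15713804 0.254     ] [0.03247012 0.00038438] [ 3.21596086e-02 -5.48741689e-05] [ 0.67823783 -0.0977641 ]
bolts [0.45595078 0.15684865 0.236     ]
front dir 108.26921681581887
```

>>> drive_tool:
  increments:
    - [0,0,-1.5,0,0,0,0]
    - [0,0.1,-3,0,0,0,0]
    - [0,0.2,-4.5,0,0,0,0]
    - [0,0.3,-6,0,0,0,0]
    - [0,0.4,-7.5,0,0,0,0]
    - [0,0.5,-9,0,0,0,0]
    - [0,0.6,-10.5,0,0,0,0]
    - [0,0.7,-12,0,0,0,0]
    - [0,0.8,-13.5,0,0,0,0]
    - [0,1,-15,0,0,0,0]
    - [0,1.2,-15.3,0,0,0,0]
    - [0,1.2,-15.3,0,0,0,0]
    - [0,1.2,-15.3,0,0,0,0]
    - [0,1.2,-15.3,0,0,0,0]
    - [0,1.2,-15.3,0,0,0,0]

```text
t: 3.12
tool_pos: [0.4893, -0.2269, 0.4943]
orientation: [0.381, 3.117, -0.0]
force: [-0.4, 0.6, -1.2]
opening: 0.0928
```

Run:
```python
from h import *
c=shot('wrist','w2.png');s=robot.read_state();print(s['tool_pos'],s['orientation'],s['q'],s['t'])
```

```text
[ 0.48926299 -0.22707179  0.49437089] [ 3.81432548e-01  3.11725253e+00 -4.33128646e-04] [-5.29708766e-01  8.43410218e-03  1.16072414e+00  1.94823183e-04
  1.97132404e+00 -1.85691599e+00] 3.1667
```

View pics/w2.png

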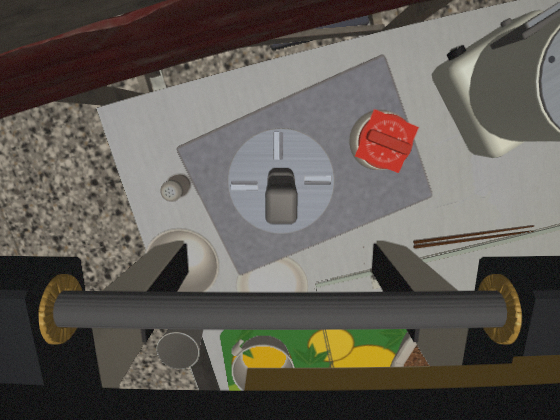

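Run:
```python
from h import *
a=cv2.imread('pics/w2.png')[115:250,215:350];cv2.imwrite('pics/w2z.png',cv2.resize(a,None,fx=4.4444,fy=4.4444,interpolation=cv2.INTER_CUBIC))
```

```text
(no output)
```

View pics/w2z.png

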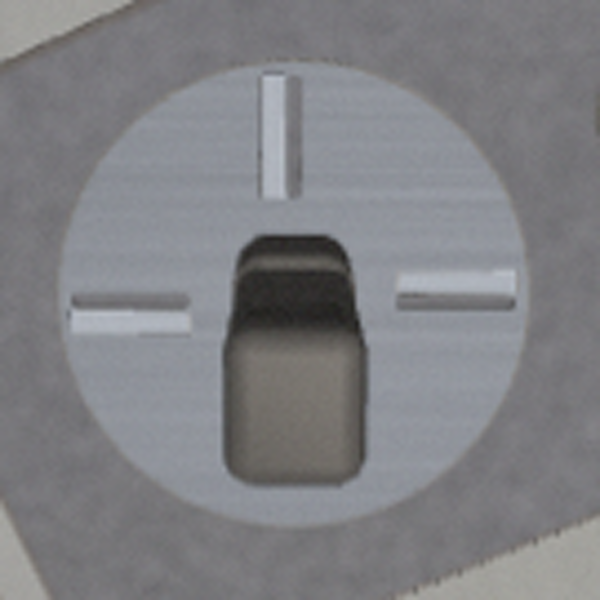

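Run:
```python
from h import *
c=load('w2.png')
f=lambda x,y:(215+(x+.5)/4.4444-.5,115+(y+.5)/4.4444-.5)
P=onz(c,[f(*p) for p in[(58,293),(528,293),(293,60),(293,527)]],.245);print(P,P.mean(0))
T=onz(c,[f(*p) for p in[(224,410),(368,410),(295,332),(295,487)]],.363);print(T,T.mean(0))
L=onz(c,[f(*p) for p in[(70,300),(190,300),(397,302),(515,302)]],.245);v=L[0]-L[1];print([np.degrees(np.arctan2(*(L[i]-L[i+1])[1::-1])) for i in(0,2)])
U=onz(c,[f(*p) for p in[(262,80),(260,195),(300,80),(300,195)]],.245);print([np.degrees(np.arctan2(*(U[i+1]-U[i])[1::-1])) for i in(0,2)])
s=robot.read_state();M=R.from_rotvec(s['orientation']).as_matrix();print(M)
```

```text
[[ 0.47274997 -0.28231919  0.245     ]
 [ 0.50126013 -0.16763386  0.245     ]
 [ 0.43146852 -0.21118584  0.245     ]
 [ 0.5468144  -0.23981333  0.245     ]] [ 0.48807325 -0.22523805  0.245     ]
[[ 0.48574619 -0.23750335  0.363     ]
 [ 0.49193989 -0.21258188  0.363     ]
 [ 0.4750798  -0.22181486  0.363     ]
 [ 0.50267888 -0.22865506  0.363     ]] [ 0.48886119 -0.22513879  0.363     ]
[np.float64(-104.01406889570752), np.float64(-103.9072025675327)]
[np.float64(-15.203593325049633), np.float64(-13.88401659135432)]
[[-9.70496340e-01  2.41113572e-01  1.04884275e-03]
 [ 2.41113272e-01  9.70496896e-01 -4.06229451e-04]
 [-1.11584607e-03 -1.41354287e-04 -9.99999367e-01]]
```

>>> drive_tool:
  increments:
    - [0,-0.03,0.07,-1.2,0,0,0]
    - [0,-0.03,0.07,-2.4,0,0,0]
    - [0,-0.03,0.07,-3.6,0,0,0]
    - [0,-0.03,0.07,-4.6,0,0,0]
    - [0,-0.03,0.07,-5.3,0,0,0]
    - [0,-0.03,0.07,-5.73,0,0,0]
    - [0,-0.03,0.07,-5.73,0,0,0]
    - [0,-0.03,0.07,-5.73,0,0,0]
    - [0,-0.03,0.07,-5.73,0,0,0]

```text
t: 3.92
tool_pos: [0.4889, -0.227, 0.3524]
orientation: [0.384, 3.116, -0.002]
force: [0.7, -0.3, 0.6]
opening: 0.0929
```

>>> drive_tool:
  increments:
    - [1,0,0,0,0,0,0]
    - [1,0,0,0,0,0,0]
    - [1,0,0,0,0,0,0]
    - [1,0,0,0,0,0,0]
    - [1,0,0,0,0,0,0]
    - [1,0,0,0,0,0,0]
    - [1,0,0,0,0,0,0]
    - [1,0,0,0,0,0,0]
  squeeze: 30

```text
t: 4.58
tool_pos: [0.4883, -0.227, 0.3503]
orientation: [-0.385, -3.118, -0.0]
force: [0.4, -0.1, 0.0]
opening: 0.0443
```

>>> drive_tool:
  increments:
    - [1,0,0.0,0,0,0,0]
    - [1,0,0,0,0,0,0]
    - [1,0,0,0,0,0,0]
    - [1,0,0,0,0,0,0]
    - [1,0,0,0,0,0,0]
    - [1,0,0,0,0,0,0]

```text
t: 5.08
tool_pos: [0.4883, -0.2269, 0.3503]
orientation: [-0.385, -3.118, -0.0]
force: [-0.1, 0.9, -1.5]
opening: 0.0259
```

>>> drive_tool:
  increments:
    - [1,0,0,0.5,0,0,0]
    - [1,0,0,1,0,0,0]
    - [1,0,0,1.6,0,0,0]
    - [1,0,0,2.4,0,0,0]
    - [1,0,0,3,0,0,0]
    - [1,0,0,3,0,0,0]
    - [1,0,0,3,0,0,0]
    - [1,0,0,3,0,0,0]

```text
t: 5.75
tool_pos: [0.4883, -0.227, 0.425]
orientation: [-0.385, -3.118, -0.0]
force: [-0.6, 0.3, -3.3]
opening: 0.0257
```

Run:
```python
from h import *
s=robot.read_state();print(s)
c=shot('wrist','w3.png');c=shot('scene','s3.png');c=shot('top','t3.png')
a=cv2.imread('pics/s3.png')[100:270,160:330];b=cv2.imread('pics/t3.png')[170:290,180:460]
cv2.imwrite('pics/s3z.png',cv2.resize(a,None,fx=3.5,fy=3.5,interpolation=cv2.INTER_CUBIC))
```

```text
{'t': 5.75, 'q': array([-5.30390244e-01, -3.58290533e-02,  1.33260635e+00, -6.47679594e-05,
        1.84520158e+00, -1.85533479e+00]), 'dq': array([ 0.00080502,  0.00783276,  0.02385134,  0.00030678, -0.00084164,
        0.00444031]), 'joint_torque': array([ 2.95371457e-02, -5.01163030e+01, -5.21177208e+01, -3.77041195e-02,
        1.17334980e-01, -5.00974920e-05]), 'tool_pos': array([ 0.48830395, -0.22703233,  0.4249559 ]), 'orientation': array([-3.85192054e-01, -3.11750675e+00, -1.50478698e-04]), 'force': array([-0.56485641,  0.2522943 , -3.25787675]), 'wrist_torque': array([ 0.00018076, -0.03714695, -0.01713255]), 'opening': 0.025690894698590663}
```

View pics/w3.png

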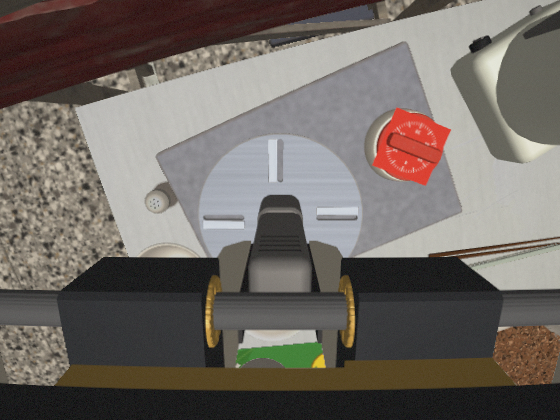

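View pics/s3z.png

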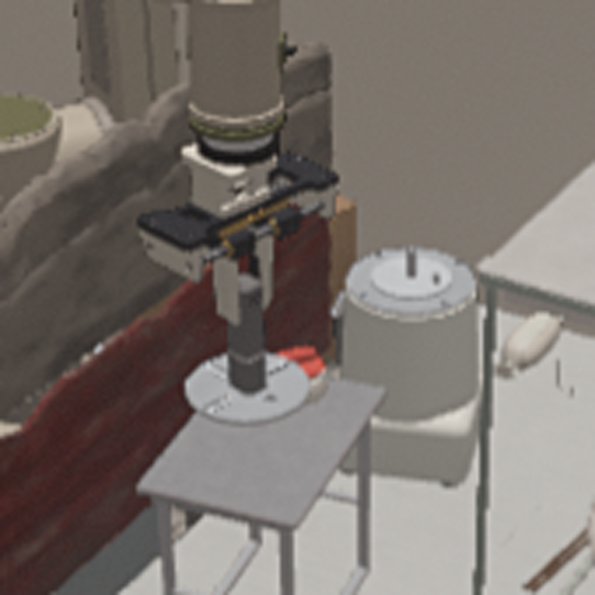

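View pics/t3.png

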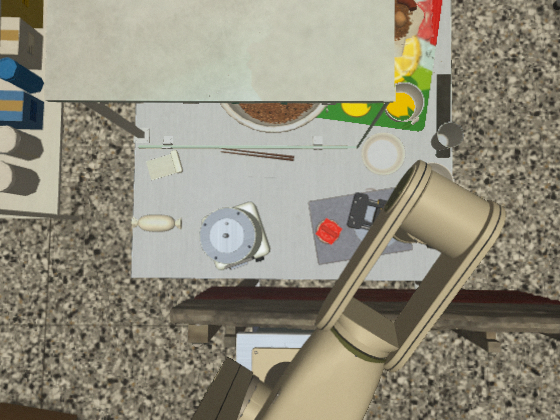

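```bash
cat >> h.py <<'E'
from scipy.optimize import least_squares
def fitdisc(f,z,guess,angs,r0=.06,save=None):
    """refine rim: sample radial profile around predicted rim, max gradient"""
    c=load(f);g=cv2.GaussianBlur(cv2.cvtColor(cv2.imread('pics/'+f),cv2.COLOR_BGR2LAB),(3,3),0).astype(np.float32)
    cen=np.array(guess,float)
    for it in range(4):
        pts=[]
        for a in np.radians(angs):
            rs=np.arange(r0-.005,r0+.005,.0002)
            uv=proj(c,np.c_[cen[0]+rs*np.cos(a),cen[1]+rs*np.sin(a),np.full(len(rs),z)]).astype(np.float32)
            pr=cv2.remap(g,uv[:,:1],uv[:,1:],cv2.INTER_LINEAR)[:,0]
            k=4;d=np.linalg.norm(pr[2*k:]-pr[:-2*k],axis=1);i=d.argmax()
            if d[i]>8: pts.append((cen[0]+rs[i+k]*np.cos(a),cen[1]+rs[i+k]*np.sin(a)))
        P=np.array(pts)
        s=least_squares(lambda q:np.hypot(P[:,0]-q[0],P[:,1]-q[1])-q[2],[*cen,r0],loss='soft_l1',f_scale=.0005)
        cen=s.x[:2]
    print(f,len(P),'center',np.round(cen,4),'r',round(s.x[2],4),'res',np.round(np.abs(s.fun).mean()*1e3,2)); return cen
E
python3 - <<'E'
from h import *
fitdisc('w3.png',.3197,(.488,-.225),range(100,261,5))
fitdisc('w3.png',.3197,(.488,-.225),range(75,281,5))
fitdisc('w2.png',.245,(.488,-.225),range(0,360,6))
fitdisc('w1.png',.24,(.4557,.1568),range(0,360,6),.046)
fitdisc('top0.png',.245,(.488,-.2275),range(0,360,6))
fitdisc('top0.png',.24,(.4557,.1545),range(0,360,6),.046)
fitdisc('scene0.png',.245,(.488,-.2275),range(0,360,6))
fitdisc('scene0.png',.24,(.4557,.1545),range(0,360,6),.046)
E
```

```text
w3.png 33 center [ 0.4886 -0.2263] r 0.0589 res 0.34
w3.png 42 center [ 0.4894 -0.2266] r 0.0595 res 0.81
w2.png 60 center [ 0.4891 -0.2253] r 0.0592 res 0.23
w1.png 60 center [0.4562 0.1568] r 0.0453 res 0.19
top0.png 32 center [ 0.4885 -0.2274] r 0.0589 res 0.49
top0.png 46 center [0.4555 0.155 ] r 0.0451 res 0.56
scene0.png 1 center [ 0.4884 -0.2236] r 0.0601 res 0.0Traceback (most recent call last):
  File "<stdin>", line 9, in <module>
  File "h.py", line 36, in fitdisc
    s=least_squares(lambda q:np.hypot(P[:,0]-q[0],P[:,1]-q[1])-q[2],[*cen,r0],loss='soft_l1',f_scale=.0005)
    return func(*args, **kwargs)
    vector_fun = VectorFunction(
        fun_wrapped,
    ...<6 lines>...
        workers=workers
    )
    self._update_fun()
    ~~~~~~~~~~~~~~~~^^
    self.f = self.fun_wrapped(xp_copy(self.x))
             ~~~~~~~~~~~~~~~~^^^^^^^^^^^^^^^^^
    return np.atleast_1d(self.fun(x))
                         ~~~~~~~~^^^
    return self.f(x, *self.args, **self.kwargs)
           ~~~~~~^^^^^^^^^^^^^^^^^^^^^^^^^^^^^^
  File "h.py", line 36, in <lambda>
    s=least_squares(lambda q:np.hypot(P[:,0]-q[0],P[:,1]-q[1])-q[2],[*cen,r0],loss='soft_l1',f_scale=.0005)
                                      ~^^^^^
IndexError: too many indices for array: array is 1-dimensional, but 2 were indexed
```

>>> drive_tool:
  increments:
    - [1,-0.05,0.6,0.3,0,0,0.02]
    - [1,-0.1,1.6,0.3,0,0,0.04]
    - [1,-0.2,2.8,0.3,0,0,0.06]
    - [1,-0.3,4,0.3,0,0,0.08]
    - [1,-0.4,5.2,0.3,0,0,0.1]
    - [1,-0.5,6.4,0.3,0,0,0.12]
    - [1,-0.6,7.6,0.3,0,0,0.14]
    - [1,-0.7,8.8,0.3,0,0,0.16]
    - [1,-0.8,10,0.3,0,0,0.18]
    - [1,-0.9,11.2,0.3,0,0,0.2]
    - [1,-1,12.4,0.3,0,0,0.22]
    - [1,-1.1,13.5,0.2,0,0,0.23]
    - [1,-1.2,14.4,0.1,0,0,0.24]
    - [1,-1.3,15,0,0,0,0.245]
    - [1,-1.31,15.29,0,0,0,0.245]
    - [1,-1.31,15.29,0,0,0,0.245]
    - [1,-1.31,15.29,0,0,0,0.245]
    - [1,-1.31,15.29,0,0,0,0.245]

```text
t: 7.4
tool_pos: [0.4557, 0.1545, 0.4256]
orientation: [0.002, 3.141, -0.001]
force: [-0.2, 0.4, -2.2]
opening: 0.0255
```

Run:
```python
from h import *
s=robot.read_state();print(s['tool_pos'],s['orientation'],s['force'])
for n in('wrist','scene','top'): shot(n,n[0]+'4.png')
a=cv2.imread('pics/s4.png')[80:250,200:370];b=cv2.imread('pics/t4.png')[170:290,160:340]
cv2.imwrite('pics/s4z.png',cv2.resize(a,None,fx=3.5,fy=3.5,interpolation=cv2.INTER_CUBIC))
cv2.imwrite('pics/t4z.png',cv2.resize(b,None,fx=4,fy=4,interpolation=cv2.INTER_CUBIC))
```

```text
[0.45568523 0.15452594 0.42559105] [ 2.25364341e-03  3.14138775e+00 -5.87347078e-04] [-0.24406731  0.37740647 -2.16634336]
```

View pics/w4.png

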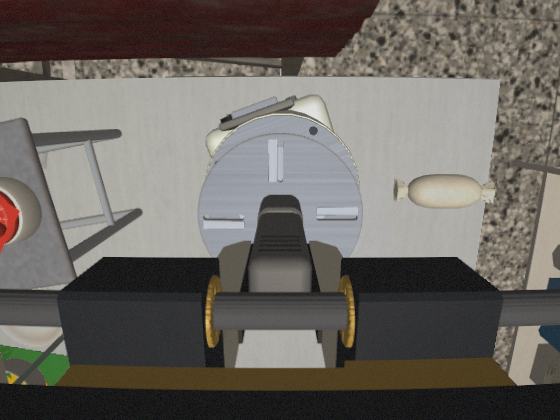

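View pics/s4z.png

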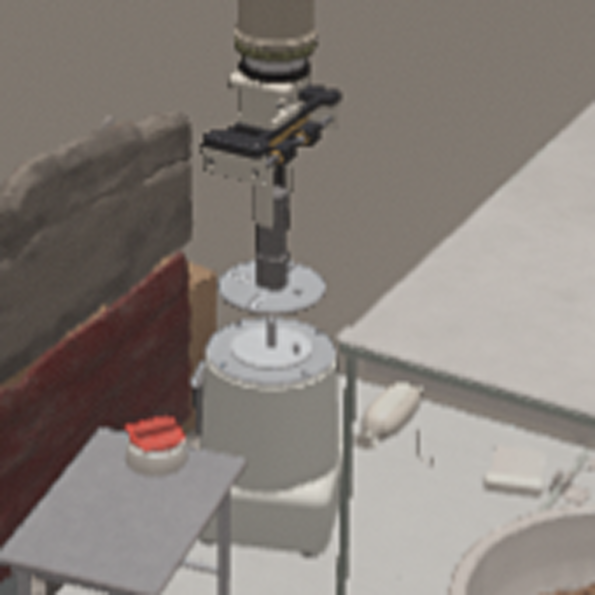

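View pics/t4z.png

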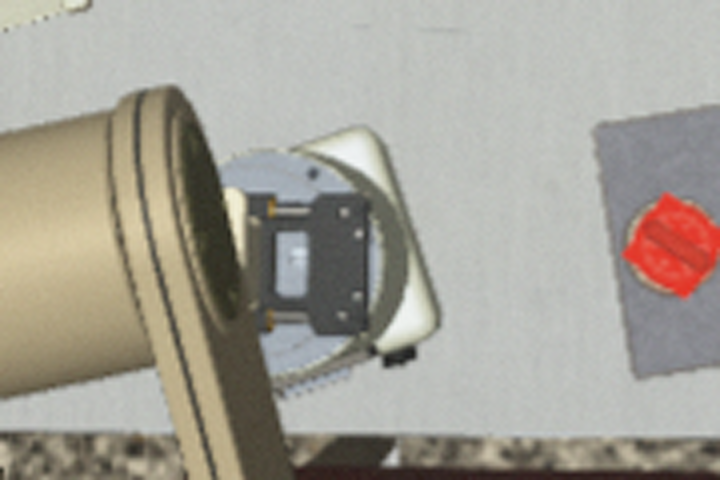

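```bash
sed -i 's/d\[i\]>8/d[i]>TH/; s/^def fitdisc/TH=8\ndef fitdisc/' h.py
python3 - <<'E'
import h
from h import *
fitdisc('w4.png',.3203,(.456,.155),range(100,261,5))
fitdisc('w4.png',.236,(.456,.156),range(135,226,4),.083)
fitdisc('w1.png',.236,(.456,.156),range(0,360,6),.083)
h.TH=3
def sc(f,z,g,r,angs=range(0,360,6)):
    return fitdisc(f,z,g,angs,r)
sc('s4.png',.3203,(.455,.156),.06);sc('s4.png',.3153,(.455,.156),.06,range(-110,20,4))
sc('s4.png',.24,(.455,.156),.046,);sc('s4.png',.236,(.455,.156),.083,range(-110,20,4))
sc('scene0.png',.236,(.455,.156),.083);sc('scene0.png',.24,(.455,.156),.046);sc('scene0.png',.245,(.488,-.227),.06)
E
```

```text
w4.png 33 center [0.4565 0.1553] r 0.0604 res 0.98
w4.png 23 center [0.4867 0.1516] r 0.106 res 1.95
w1.png 23 center [0.4568 0.1512] r 0.0811 res 1.13
s4.png 55 center [0.456  0.1541] r 0.0588 res 1.77
s4.png 33 center [0.455 0.156] r 0.0565 res 0.51
s4.png 49 center [0.4519 0.1628] r 0.0468 res 1.86
s4.png 27 center [0.4601 0.1472] r 0.0797 res 1.82
scene0.png 54 center [0.4611 0.1489] r 0.0805 res 1.99
scene0.png 51 center [0.4531 0.1624] r 0.0467 res 1.9
scene0.png 51 center [ 0.4876 -0.2252] r 0.0584 res 0.89
```

Run:
```python
from h import *
c=load('s4.png');im=cv2.imread('pics/s4.png');x0,y0,k=250,150,9
a=cv2.resize(im[y0:y0+50+12,x0:x0+60],None,fx=k,fy=k,interpolation=cv2.INTER_CUBIC)
def dr(P,col):
    uv=(proj(c,P)-[x0,y0]+.5)*k-.5
    cv2.polylines(a,[np.round(uv).astype(int).reshape(-1,1,2)],False,col,1)
t=np.linspace(0,2*np.pi,90)
def circ(x,y,z,r,col): dr(np.c_[x+r*np.cos(t),y+r*np.sin(t),0*t+z],col)
circ(.4557,.1545,.3203,.06,(0,0,255));
X,Y=.4555,.1552
circ(X,Y,.24,.046,(0,255,0));circ(X,Y,.236,.083,(0,255,0));circ(X,Y,.27,.006,(255,0,0));circ(X,Y,.276,.003,(255,0,0));circ(X,Y,.24,.006,(255,0,0))
cv2.imwrite('pics/ov.png',a)
```

```text
(no output)
```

View pics/ov.png

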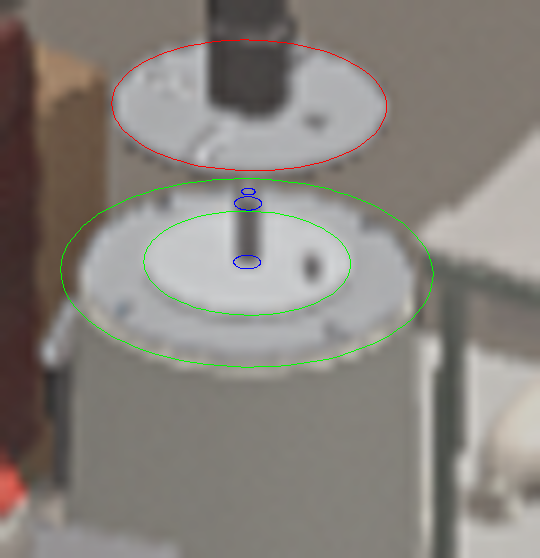

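>>> drive_tool:
  increments:
    - [1,0,0.03,-0.6,0,0,0]
    - [1,0,0.03,-1.2,0,0,0]
    - [1,0,0.03,-1.4,0,0,0]
    - [1,0,0.03,-1.5,0,0,0]
    - [1,0,0.03,-1.6,0,0,0]
    - [1,0,0.03,-1.6,0,0,0]
    - [1,0,0.03,-1.6,0,0,0]

```text
t: 8.13
tool_pos: [0.4558, 0.1559, 0.3861]
orientation: [0.002, 3.141, 0.0]
force: [-0.9, -0.8, -2.7]
opening: 0.0258
```

>>> drive_tool:
  increments:
    - [1,0,0,-0.06,0,0,0]
    - [1,0,0,-0.12,0,0,0]
    - [1,0,0,-0.12,0,0,0]

```text
t: 8.38
tool_pos: [0.4556, 0.156, 0.3824]
orientation: [0.001, 3.142, 0.0]
force: [0.5, 0.5, -2.7]
opening: 0.0259
```

>>> drive_tool:
  increments:
    - [1,0,0,-0.06,0,0,0]
    - [1,0,0,-0.12,0,0,0]
    - [1,0,0,-0.12,0,0,0]

```text
t: 8.63
tool_pos: [0.4555, 0.156, 0.379]
orientation: [-0.001, -3.141, 0.0]
force: [-0.7, -0.4, -2.9]
opening: 0.0261
```

>>> drive_tool:
  increments:
    - [1,0,0,-0.08,0,0,0]
    - [1,0,0,-0.16,0,0,0]
    - [1,0,0,-0.24,0,0,0]
    - [1,0,0,-0.24,0,0,0]

```text
t: 8.97
tool_pos: [0.4554, 0.156, 0.3727]
orientation: [-0.001, -3.141, 0.0]
force: [0.3, -0.7, -2.3]
opening: 0.0258
```

>>> drive_tool:
  increments:
    - [1,0,0,-0.08,0,0,0]
    - [1,0,0,-0.16,0,0,0]
    - [1,0,0,-0.22,0,0,0]
    - [1,0,0,-0.22,0,0,0]

```text
t: 9.3
tool_pos: [0.4555, 0.156, 0.3674]
orientation: [-0.001, -3.141, 0.0]
force: [0.4, -0.3, -2.4]
opening: 0.0261
```

Run:
```python
from h import *
s=robot.read_state();print(s['tool_pos'],s['orientation'],s['force'],s['wrist_torque'])
for n in('wrist','scene'): shot(n,n[0]+'5.png')
a=cv2.imread('pics/s5.png')[150:212,250:310]
cv2.imwrite('pics/s5z.png',cv2.resize(a,None,fx=8,fy=8,interpolation=cv2.INTER_CUBIC))
```

```text
[0.45546014 0.15597042 0.36737904] [-1.25409826e-03 -3.14098111e+00  2.67166798e-04] [ 0.36764988 -0.27935121 -2.40107402] [ 0.03131113 -0.02850844  0.0159642 ]
```

View pics/s5z.png

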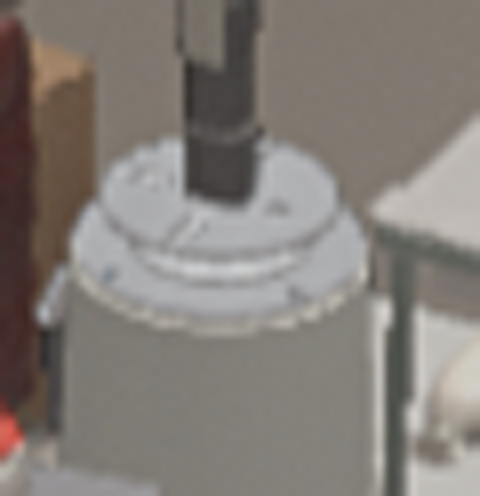

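>>> drive_tool:
  increments:
    - [1,0,0,-0.05,0,0,0]
    - [1,0,0,-0.1,0,0,0]
    - [1,0,0,-0.1,0,0,0]

```text
t: 9.65
tool_pos: [0.4555, 0.156, 0.3651]
orientation: [-0.001, -3.141, 0.0]
force: [-0.5, -0.6, -3.2]
opening: 0.0259
```

>>> drive_tool:
  increments:
    - [1,0,0,-0.03,0,0,0]
    - [1,0,0,-0.06,0,0,0]
    - [1,0,0,-0.06,0,0,0]

```text
t: 9.9
tool_pos: [0.4555, 0.156, 0.3637]
orientation: [-0.001, -3.141, 0.0]
force: [0.3, -0.2, -2.2]
opening: 0.0256
```

>>> drive_tool:
  increments:
    - [1,0,0,-0.02,0,0,0]
    - [1,0,0,-0.04,0,0,0]
    - [1,0,0,-0.04,0,0,0]

```text
t: 10.15
tool_pos: [0.4556, 0.156, 0.3628]
orientation: [-0.001, -3.141, 0.0]
force: [-0.2, -0.5, -2.4]
opening: 0.0261
```

>>> drive_tool:
  increments:
    - [1,0,0,-0.02,0,0,0]
    - [1,0,0,-0.04,0,0,0]
    - [1,0,0,-0.04,0,0,0]

```text
t: 10.4
tool_pos: [0.4556, 0.156, 0.3618]
orientation: [-0.001, -3.141, 0.0]
force: [-0.3, 0.2, -1.9]
opening: 0.0258
```

>>> drive_tool:
  increments:
    - [1,0,0,-0.02,0,0,0]
    - [1,0,0,-0.04,0,0,0]
    - [1,0,0,-0.04,0,0,0]

```text
t: 10.65
tool_pos: [0.4556, 0.156, 0.3608]
orientation: [-0.001, -3.141, 0.0]
force: [-0.7, -0.3, -2.5]
opening: 0.0258
```

>>> drive_tool:
  increments:
    - [1,0,0,-0.02,0,0,0]
    - [1,0,0,-0.04,0,0,0]
    - [1,0,0,-0.04,0,0,0]

```text
t: 10.9
tool_pos: [0.4555, 0.156, 0.3597]
orientation: [-0.001, -3.141, 0.0]
force: [0.2, -0.0, -3.1]
opening: 0.026
```

Run:
```python
from h import *
s=robot.read_state();print(s['tool_pos'],s['orientation'],s['force'],s['wrist_torque'])
```

```text
[0.45554281 0.15599959 0.35974691] [-1.22295670e-03 -3.14139908e+00  1.13996283e-04] [ 0.20480304 -0.03216002 -3.06232659] [ 0.01320618 -0.05929107 -0.01442769]
```

>>> drive_tool:
  increments:
    - [1,0,0,-0.04,0,0,0]
    - [1,0,0,-0.08,0,0,0]
    - [1,0,0,-0.12,0,0,0]
    - [1,0,0,-0.12,0,0,0]

```text
t: 11.23
tool_pos: [0.4555, 0.156, 0.3565]
orientation: [-0.001, -3.141, 0.0]
force: [-0.3, 0.9, -2.8]
opening: 0.0256
```

>>> drive_tool:
  increments:
    - [1,0,0,-0.04,0,0,0]
    - [1,0,0,-0.08,0,0,0]
    - [1,0,0,-0.12,0,0,0]
    - [1,0,0,-0.12,0,0,0]

```text
t: 11.57
tool_pos: [0.4555, 0.156, 0.3536]
orientation: [-0.001, -3.141, 0.0]
force: [-0.5, -0.1, -2.7]
opening: 0.0257
```

>>> drive_tool:
  increments:
    - [1,0,0,-0.04,0,0,0]
    - [1,0,0,-0.08,0,0,0]
    - [1,0,0,-0.08,0,0,0]

```text
t: 11.82
tool_pos: [0.4555, 0.156, 0.3516]
orientation: [-0.001, -3.141, 0.0]
force: [1.0, 0.1, -1.7]
opening: 0.026
```

>>> drive_tool:
  increments:
    - [1,0,0,-0.02,0,0,0]
    - [1,0,0,-0.03,0,0,0]
    - [1,0,0,-0.03,0,0,0]

```text
t: 12.07
tool_pos: [0.4556, 0.156, 0.3511]
orientation: [-0.001, -3.141, 0.0]
force: [0.1, 0.3, -2.6]
opening: 0.0258
```

Run:
```python
from h import *
for n in('wrist','scene'): shot(n,n[0]+'6.png')
s=robot.read_state();print(s['tool_pos'],s['force'])
a=cv2.imread('pics/s6.png')[150:212,250:310]
cv2.imwrite('pics/s6z.png',cv2.resize(a,None,fx=8,fy=8,interpolation=cv2.INTER_CUBIC))
```

```text
[0.45559532 0.1559996  0.35115255] [ 0.16257203  0.62108972 -2.60940569]
```

View pics/s6z.png

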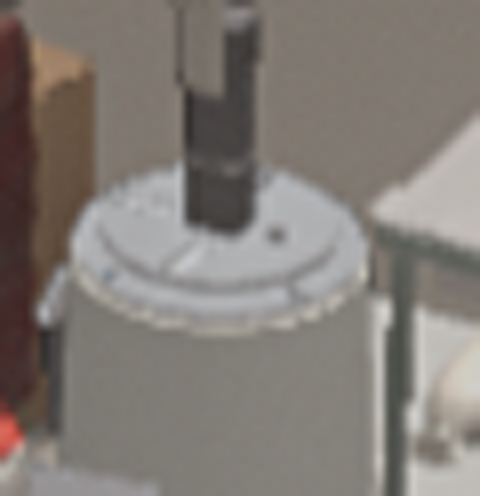

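>>> drive_tool:
  increments:
    - [1,0,0,-0.02,0,0,0]
    - [1,0,0,-0.02,0,0,0]
    - [1,0,0,-0.02,0,0,0]

```text
t: 12.42
tool_pos: [0.4556, 0.156, 0.3506]
orientation: [-0.001, -3.142, 0.0]
force: [-0.6, -0.0, -2.1]
opening: 0.0255
```

>>> drive_tool:
  increments:
    - [1,0,0,-0.01,0,0,0]
    - [1,0,0,-0.01,0,0,0]
    - [1,0,0,-0.01,0,0,0]

```text
t: 12.67
tool_pos: [0.4556, 0.156, 0.3504]
orientation: [-0.001, -3.142, 0.0]
force: [1.0, -0.6, -2.1]
opening: 0.0256
```

>>> drive_tool:
  increments:
    - [0.7,0,0,0,0,0,0]
    - [0.6,0,0,0,0,0,0]
    - [0.4,0,0,0,0,0,0]
    - [0.3,0,0,0,0,0,0]
    - [0.2,0,0,0,0,0,0]
    - [0.2,0,0,0,0,0,0]
    - [0.2,0,0,0,0,0,0]
    - [0.2,0,0,0,0,0,0]

```text
t: 13.33
tool_pos: [0.4556, 0.156, 0.3504]
orientation: [0.001, 3.142, -0.0]
force: [-0.4, -0.2, -1.0]
opening: 0.07
```

>>> drive_tool:
  increments:
    - [0.2,0,0,0.5,0,0,0]
    - [0.2,0,0,1.2,0,0,0]
    - [0.2,0,0,2.2,0,0,0]
    - [0.2,0,0,3.2,0,0,0]
    - [0.2,0,0,4.4,0,0,0]
    - [0.2,0,0,5.6,0,0,0]
    - [0.2,0,0,5.8,0,0,0]
    - [0.2,0,0,5.8,0,0,0]
    - [0.2,0,0,5.8,0,0,0]

```text
t: 14.08
tool_pos: [0.4558, 0.156, 0.4956]
orientation: [0.001, 3.141, 0.0]
force: [0.1, -0.5, -1.0]
opening: 0.0746
```

Run:
```python
from h import *
for n in('wrist','scene'): shot(n,n[0]+'7.png')
s=robot.read_state();print(s['tool_pos'],s['force'],s['t'])
a=cv2.imread('pics/s7.png')[140:212,240:320]
cv2.imwrite('pics/s7z.png',cv2.resize(a,None,fx=8,fy=8,interpolation=cv2.INTER_CUBIC))
fitdisc('w7.png',.245,(.456,.156),range(0,360,6))
```

```text
[0.45539649 0.15595567 0.49386119] [-0.08854775 -0.65412641 -0.20042573] 14.1833
w7.png 16 center [0.4557 0.1535] r 0.0592 res 2.25
```

View pics/s7z.png

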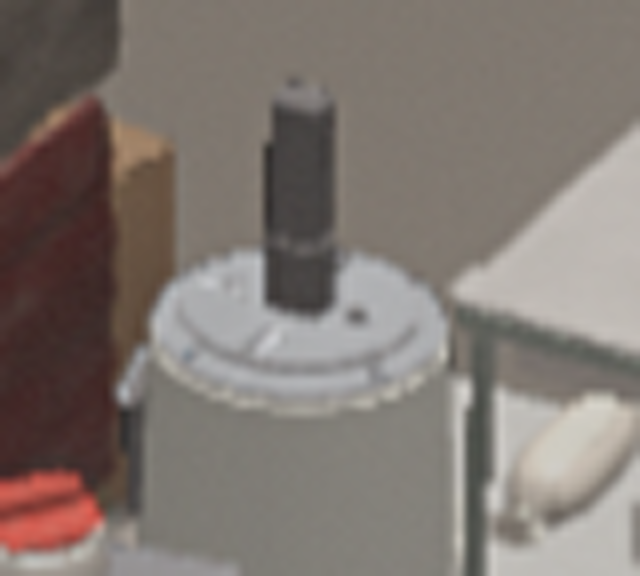

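View pics/w7.png

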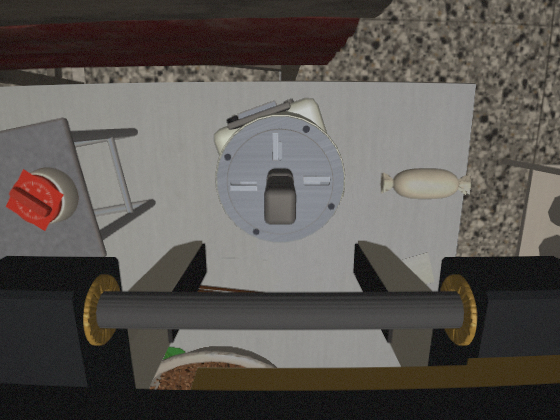

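Run:
```python
from h import *
for f,(x0,y0,w,h_) in {'s7.png':(250,160,60,50),'w7.png':(205,100,150,150)}.items():
    c=load(f);im=cv2.imread('pics/'+f);k=10 if f[0]=='s' else 4
    a=cv2.resize(im[y0:y0+h_,x0:x0+w],None,fx=k,fy=k,interpolation=cv2.INTER_CUBIC)
    t=np.linspace(0,2*np.pi,90);X,Y=(.4555,.1555) if f[0]=='s' else(.4557,.157)
    for z,col in((.245,(0,0,255)),(.259,(0,255,0))):
        uv=(proj(c,np.c_[X+.06*np.cos(t),Y+.06*np.sin(t),0*t+z])-[x0,y0]+.5)*k-.5
        cv2.polylines(a,[np.round(uv).astype(int).reshape(-1,1,2)],True,col,1)
    cv2.imwrite('pics/o'+f,a)
```

```text
(no output)
```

View pics/os7.png

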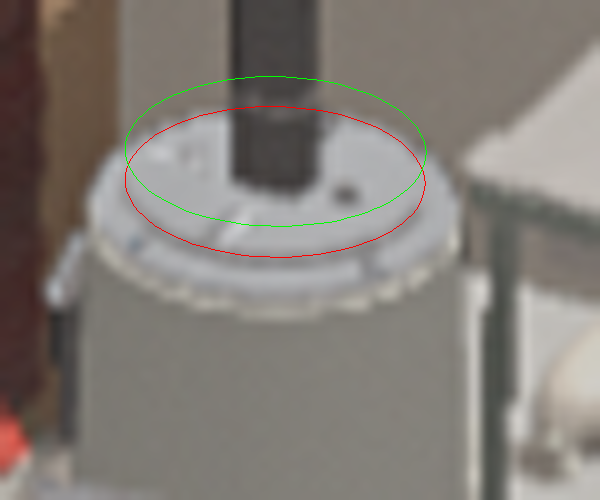

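View pics/ow7.png

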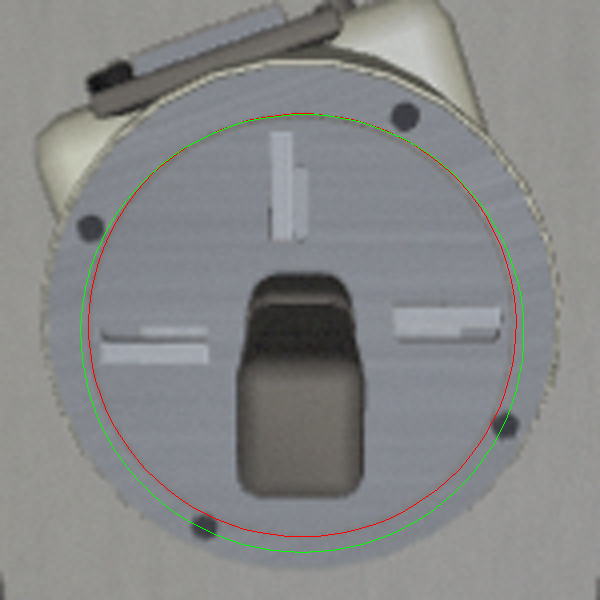

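The rims match the seated height (red circle, z = 0.245) in both views, and the disc is flat and concentric. I'm handing in.

Run:
```python
from plant import robot
print(robot.close_job())
```

```text
the job is handed in; nothing more can be done
None
```

The disc is on the shaft and over the drive pin, lying flat on the drive plate, released, with the gripper about 145 mm above its placing height. I handed the job in at about 14.2 s; the verdict isn't reported.

**What I did:**
- I gripped the disc by its stem and carried it over the cutter.
- The wrist picture showed the pin pointing close to world +x, about 0° ± 2°. I turned the disc 14° so its pin hole faced that way.
- I lowered it in small steps. It slid over the shaft and then the pin at that first angle, so I never had to turn it to feel for the pin.

**Last checks:**
- **Forces:** readings on the way down stayed within about 1 N of the disc's weight, so nothing was forced.
- **Height:** the tool stopped within about 0.1 mm of the height at which it had gripped the disc on the riser, which is level with the drive plate.
- **Position:** after release, the seated-disc outline drawn over the wrist and scene pictures matched the disc by eye, and it looked flat and centred.
- **Bystanders:** the timer and the rice roll were in the last pictures and looked undisturbed. I did not check the shaker and the bowl again after the lift, but the arm did not go near them afterwards.

**What disagreed:**
- The wrist and top cameras differed by 2–4 mm on the shaft's y position. They agreed within 0.3 mm on the shift from the disc to the shaft, which I used for the move.
- The automatic rim fits failed on several pictures because of poor contrast and hidden edges: most of the scene views, the deck rim from the wrist, and the final wrist picture. I relied on the drawn outlines instead.

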